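Contact-probe check of a chilled cake plate

ROBOT

A 6-joint arm with a two-finger parallel gripper is mounted at the origin on the work surface. World frame = base frame: x ahead of the robot, y to its left, z up, the work surface at z = 0. Lengths are in m, angles in rad, forces in N, time in s.
With the tool pointing down it reaches from about 0.4 to 0.925 m from the base axis. Payload 3.4 kg.
Tool frame: the origin (TCP) lies where the fingers leave the gripper's body, on its centre line; the fingertips stand 73 mm ahead of it and the grasp point (between the pads) lies 54 mm ahead of it; z points along the fingers, y is the direction in which the jaws open and shut (so a half turn about z gives the same grasp; the last joint's range is limited). The gripper opens to 85 mm and grips with 20 to 120 N. Pads are 22 mm wide; open, the fingers measure 114 mm over their backs; the gripper's body (76 mm by 85 mm) begins 54 mm behind the grasp point. The pads swing forward as they close: fully open they stand 13 mm farther back than shut.
Start: joints at [-0.073, 0.307, 1.506, -0, 1.328, -0.073], TCP at [0.575, -0, 0.304] pointing down, gripper open.
Joint ranges: [-3.12, 3.12], [-1.05, 2.28], [0.14, 2.33], [-1.42, 4.57], [0.1, 2.73], [-2.68, 2.68]. Speed limits (rad/s): [2.57, 2.57, 3.14, 3.14, 3.14, 3.14].

INTERFACE

Orientations are given as [roll, pitch, yaw] about the fixed x, y, z axes, in that order (R = Rz(yaw) Ry(pitch) Rx(roll)).
In Python, from cell import status, camera, env gives the robot as it stands. The module is installed in compiled form; this text tells all that it offers.
- The arm moves only by the tool play_rows, never from a script. Its argument "increments" is a list that holds one entry, the list of rows, each a list of 5 numbers: the closure in counts, from 0 (fully open) to 255 (shut), then the shift along the world's x, y, z in cm, then the turn about the world's z in degrees. In form: [[[grip, tx, ty, tz, roll], ...]]. A call has 1 to 12 rows; each row shifts and turns the commanded pose from where the row before left it; what a row does not reach is not made up. A row lasts 1/8 s, in which the tool goes at most 62.5 mm and 10.7 degrees, less where a joint would pass 70% of its speed; a pose out of reach is approached as far as the arm can. A call is refused whole if a number of a shift passes 6.25 or a number of a turn 10.7, either way. A call with a gripper value outside its range is refused whole. The fingers move at their own pace and stop on an object; "force" is the grip in N (left out, the last holds). Time passes only in rows, so rows that do not move let the fingers close. It gives the time, the measured TCP pose, the force and the opening at its end, in the units of the state.
- status.get_obs(): the state, without advancing time (a new reading comes with each control period).
- camera(name): name is "scene" or "side" or "wrist"; returns a dict with "pixels" (400x640x3 uint8, red, green, blue), "depth" (400x640 float32, m along the optical axis (not along the pixel's ray), 0 where there is no reading), "fx", "fy", "cx", "cy" (pixels), "k1" (the pictures are not rectified: a ray, as slopes to the right and down, at radius r is drawn at 1 + k1 r^2 times it, then the intrinsics apply), "rvec" (rotation vector, rad) and "tvec" (3), from world to camera coordinates, as OpenCV has them. Camera axes: x right, y down, z forward; pixel columns grow to the right and rows downward; lengths in m; the calibration is good to about 2 mm. A picture is of the moment at which its call begins.
- env.finish_job(): hands the job in, once; it reports no verdict.
The state is a dict: "clock": time; "qpos": joint angles; "joint_velocities": joint speeds; "joint_torque": joint torques, N m; "position": TCP position; "tool_rot": TCP orientation; "wrist_force": force on the tool from outside, world axes, zero at the start; "torque": the same for the moment, N m; "finger_gap": opening from 0.0 (shut) to 1.0 (fully open).
Only numpy, scipy, OpenCV 4.12 (cv2) and the standard library are available. Lean on these libraries where they do the work, as an engineer would, in place of code of your own. Each camera call takes 0.05 s, during which the arm holds its last target. There are 200 camera calls.

TASK

Take the square-handled surface thermometer out of its stand and, keeping it square to the sloping chilled plate with its sprung foot pressed lightly (about half way in), slide the foot slowly along the black seam, a few centimetres a second at most, from the cross bar to the ring without leaving it or lifting off. Hold it there, centred in the ring, square to the plate and with the foot still about half way in, for two seconds, and finish while still holding it so. Leave the needle thermometer and everything else on the counter where it stands.

Things in the scene. Friction and masses are not known exactly. Their poses are not given: they have to be found in the camera images.
- probe: Surface thermometer, about 120 g, loose and upright in either socket of the stand. Origin: underside of its black collar, which rests on the stand's top; z up. Collar 36 mm across, z 0 to 8 mm. White handle 24 x 24 mm square (sides along x, y), z 8 to 98 mm, small dark screen on top. Below: steel sleeve 18 mm across, 44 mm long, then the sprung foot, its flat end at z = -60 mm when free.
- tip (a point): Centre of the flat end of the sprung foot (steel disc 16 mm across, 5 mm thick) on the probe's axis, 60 mm below the probe's origin when free. It moves with the foot.
- plunger (a joint): How far the foot is pushed up into the probe, m: 0 free, 0.010 fully in. Spring 500 N/m with 0.5 N preload: half way in (5 mm) takes about 3 N.
- stand: Fixed grey block 80 x 160 x 75 mm high (x, y, z), origin at the centre of its underside, turned up to 0.5 rad. Two vertical holes 23 mm across at y = +42 and -42 mm (x = 0): one holds the probe, the other the needle thermometer. The probe's foot ends 15 mm above the counter; it comes out straight up (lift at least 65 mm).
- plate: Fixed chilled aluminium cake plate 220 x 280 mm (x, y). Origin: centre of its flat upper face, 70 mm above the counter; z is the face's normal. Slopes 15 degrees, edge nearer the robot (-x) low; turned up to 0.25 rad. Seam along y at x = 0, flush; the part to follow, y = -65 to 65 mm, is black. On its low side a 12 mm lip, and cakes up to 30 mm high at x = -100 to -60 mm.
- start (a point): Middle of the black cross bar (34 x 5 mm, flush) at the start of the black seam, on the plate's face at y = -65 mm (the right-hand end seen from the robot).
- ring (a point): Centre of the black ring (34 mm outside, 25 mm inside, flush) at the other end of the seam, on the plate's face at y = +65 mm (the left-hand end seen from the robot).
- needle: Needle thermometer, not to be disturbed: round white handle 22 mm across, rising to 66 mm above the stand's top, black collar 32 mm across; in the stand's other socket, 84 mm from the probe. Origin at the collar's underside.
- mug: White mug, 76 mm across, 90 mm high, near the stand; bystander, origin at the centre of its underside.
- sugar: Glass sugar jar with steel cap, 60 mm across, 85 mm high, near the stand; bystander.
- server: Cake server with wooden handle, 240 mm long, lying at the left; bystander.
- roll: Bread roll, 86 mm across, 48 mm high, at the left; bystander.
- tongs: Steel tongs, 210 mm long, lying at the right; bystander.
- jam: Jam jar, 62 mm across, 90 mm high, at the back of the counter; bystander.
Things that resemble listed ones, but are neither listed nor needed, are in the scene too. What is shaped like the stand but green or red is not meant. What is shaped like the probe but yellow is not meant.

How it is judged:
By the outcome, as a careful person would: the job done as asked, in the order asked, and still so for the second after the job is handed in, while the arm keeps its last pose, push and grip.
It also fails if it takes over 64 s, if anything falls off the work surface, if the arm or the gripper's body presses on something with over 40 N, if the wrist force passes 120 N, or if a joint passes its speed limit or range.

## Working session

There is one attempt and no reset: what is moved stays moved. The work goes in short steps, Python scripts to look and compute and a tool call to move; the robot and the scene stay as the last step left them, time stands still between calls to the robot, and variables do not carry over. Pictures are saved under pics/ and viewed, on a budget of 10 in all, crops included, one or two more only if the job needs it, and the job is handed in when it is done.

Besides the shell and the picture viewer there is one more tool, called after "Emit:" in YAML: its name, and indented under it one key for each argument. play_rows: Moves the arm, as the interface text tells. Its arguments: {"type":"object","properties":{"increments":{"type":"array","items":{"type":"array","items":{"type":"array","items":{"type":"number"}}}},"force":{"type":"number"}},"required":["increments"]}

```bash
mkdir -p pics
cat > h.py <<'E'
import numpy as np, cv2, json
from cell import status, camera, env
def grab(n,f):
    c=camera(n); np.savez(f,**c); return c
def load(f): return dict(np.load(f))
def cam(c):
    K=np.array([[float(c['fx']),0,float(c['cx'])],[0,float(c['fy']),float(c['cy'])],[0,0,1]])
    R=cv2.Rodrigues(np.array(c['rvec'],float))[0]; return K,np.array([float(c['k1']),0,0,0]),R,np.array(c['tvec'],float).ravel()
def rays(c,uv):
    K,d,R,t=cam(c); # invert k1 model
    p=cv2.undistortPoints(np.array(uv,float).reshape(-1,1,2),K,d).reshape(-1,2)
    return -R.T@t, np.c_[p,np.ones(len(p))]@R   # origin, dirs (world), unit depth
def bydepth(c,uv):
    o,d=rays(c,uv); D=c['depth']; z=np.array([np.median(D[int(v)-1:int(v)+2,int(u)-1:int(u)+2]) for u,v in uv]); return o+d*z[:,None]
def onz(c,uv,z):
    o,d=rays(c,uv); return o+d*((z-o[2])/d[:,2])[:,None]
def proj(c,P):
    K,d,R,t=cam(c); return cv2.projectPoints(np.array(P,float).reshape(-1,1,3),np.array(c['rvec'],float),t,K,d)[0].reshape(-1,2)
def cloud(c):
    v,u=np.mgrid[0:400,0:640]; o,d=rays(c,np.c_[u.ravel(),v.ravel()]); return (o+d*c['depth'].ravel()[:,None]).reshape(400,640,3)
def save(c,f,box=None,s=1):
    im=c['pixels'][...,::-1]
    if box: im=im[box[1]:box[3],box[0]:box[2]]
    cv2.imwrite('pics/'+f,cv2.resize(im,None,fx=s,fy=s,interpolation=cv2.INTER_CUBIC))
E
python3 - <<'E'
from h import *
print(status.get_obs())
for n in('scene','side','wrist'):
    c=grab(n,n+'0.npz'); save(c,n+'0.png'); K,d,R,t=cam(c); print(n,-R.T@t,R[2],K[0,0],d[0])
E
```

```text
{'clock': 0.0, 'qpos': array([-7.34741926e-02,  3.07553007e-01,  1.50766042e+00, -6.49298356e-06,
        1.32840151e+00, -7.34893467e-02]), 'joint_velocities': array([-8.14894000e-04,  1.20679874e-03,  1.63634556e-03,  1.39399869e-04,
       -2.09177664e-05, -9.08140208e-04]), 'joint_torque': array([-2.40806599e-03, -4.57556927e+01, -2.51919490e+01, -3.95127336e-04,
        1.32516641e-02, -2.41733758e-06]), 'position': array([5.74454026e-01, 2.86150000e-05, 3.02997237e-01]), 'tool_rot': array([-3.13957537e+00, -1.42199438e-04,  1.57081290e+00]), 'wrist_force': array([ 0.49095208, -0.19045502, -0.41567271]), 'torque': array([-0.05024552,  0.00333939, -0.00605215]), 'finger_gap': 1.0052430018602205}
scene [1.24685915 0.84913501 0.95100919] [-0.50558108 -0.60163429 -0.61840435] 516.8926920925584 -0.04067997352498711
side [-0.15170427  0.71178125  1.03191056] [ 0.5084851  -0.50411767 -0.6980747 ] 387.0589561046561 -0.0507369038406803
wrist [0.57511118 0.0808663  0.37285832] [-0.00252965 -0.31283238 -0.94980498] 328.65654774657696 -0.05600603031179156
```

View pics/scene0.png

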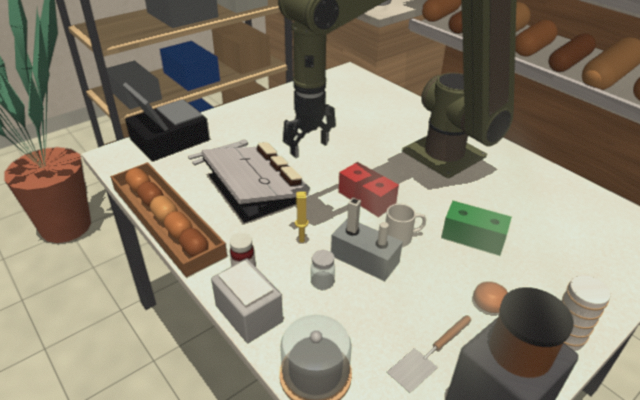

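View pics/side0.png

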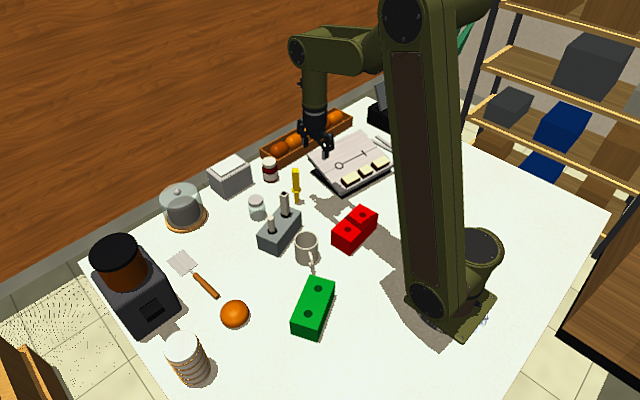

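Scene: the grey stand is at (367,247) with the taller handle at (352,216) and the shorter one at (382,235). The plate is at (252,178), with the ring near (265,180). In the side view the stand is at (280,228), the tall handle at (284,202), the short one at (271,224) and the plate at (350,160).

Things that could be mistaken for the probe: the needle (382,235) and the yellow probe (302,210). For the stand: the red block (368,187) and the green block (477,227). I choose the taller white handle in the grey stand and check it in a crop.

Run:
```python
from h import *
a=load('scene0.npz')['pixels'][185:285,310:430,::-1]; b=load('side0.npz')['pixels'][180:260,240:340,::-1]
A=cv2.resize(a,(600,500),interpolation=3)
cv2.imwrite('pics/crop1.png',A)
s=load('scene0.npz')['pixels'][130:230,190:320,::-1]
cv2.imwrite('pics/crop2.png',cv2.resize(s,(780,600),interpolation=cv2.INTER_CUBIC))
```

```text
(no output)
```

View pics/crop1.png

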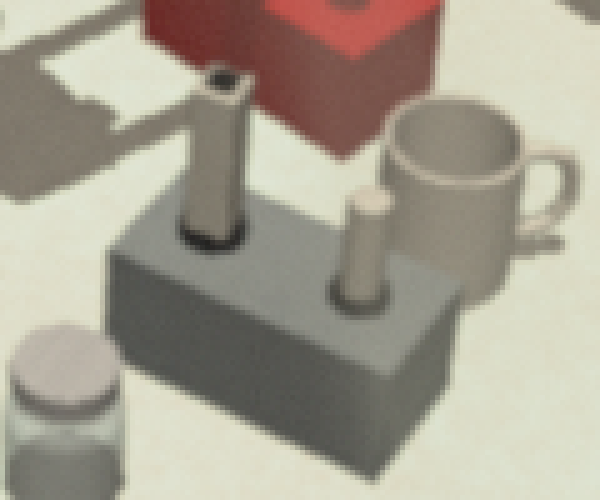

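View pics/crop2.png

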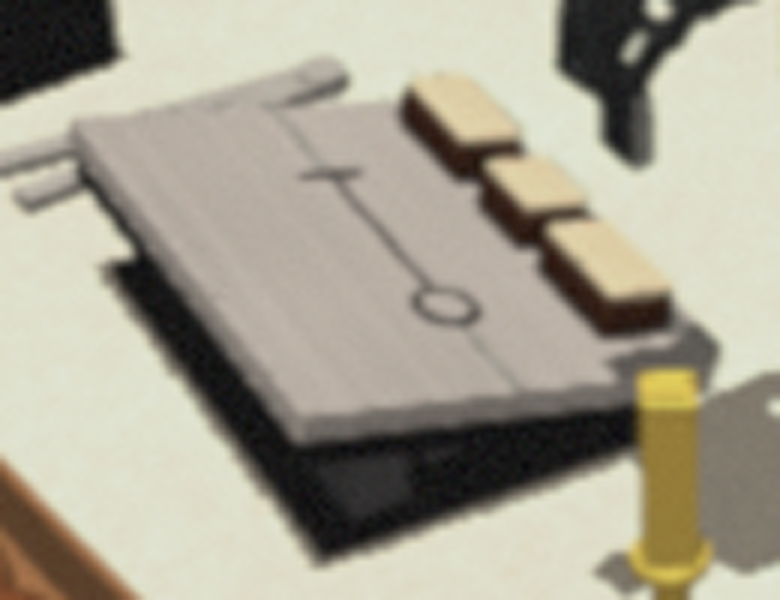

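Run:
```python
from h import *
np.set_printoptions(precision=4,suppress=True)
c=load('scene0.npz')
print('probe top',onz(c,[(354.6,201.4)],.173),'collar',onz(c,[(352.4,233)],.077))
print('needle top',onz(c,[(384,224.6)],.141))
q=onz(c,[(331.6,235),(386,260),(402.4,242.6)],.075); print('stand corners',q, np.diff(q,axis=0))
e=q[1]-q[0]; print('stand y dir angle',np.degrees(np.arctan2(e[1],e[0])), 'centre',(q[0]+q[2])/2)
P=cloud(c); 
m=np.zeros((400,640),np.uint8); poly=((np.array([[100,140],[270,120],[400,140],[520,270],[560,350],[500,380],[310,420]])/6)+[190,130]).astype(np.int32)
cv2.fillPoly(m,[poly],1); p=P[(m>0)&(c['depth']>0)]
for _ in range(5):
    A=np.c_[p[:,:2],np.ones(len(p))]; s=np.linalg.lstsq(A,p[:,2],rcond=None)[0]; r=p[:,2]-A@s; p=p[abs(r)<max(2*r.std(),.002)]
n=np.array([-s[0],-s[1],1]);n/=np.linalg.norm(n); print('normal',n,'tilt',np.degrees(np.arccos(n[2])),'psi',np.degrees(np.arctan2(-n[1],-n[0])),len(p),r.std())
o,d=rays(c,[(245.2,159),(264.3,180.8)]); n3=np.array([s[0],s[1],-1])
t=-(o@n3+s[2])/(d@n3); X=o+d*t[:,None]; print('start,ring',X,np.linalg.norm(X[1]-X[0]),'dir psi',np.degrees(np.arctan2(-(X[1]-X[0])[0],(X[1]-X[0])[1])))
```

```text
probe top [[0.5578 0.1593 0.173 ]] collar [[0.5628 0.1646 0.077 ]]
needle top [[0.534  0.2396 0.141 ]]
stand corners [[0.6071 0.1361 0.075 ]
 [0.5626 0.2836 0.075 ]
 [0.488  0.2663 0.075 ]] [[-0.0444  0.1476  0.    ]
 [-0.0747 -0.0173 -0.    ]]
stand y dir angle 106.74930880411779 centre [0.5475 0.2012 0.075 ]
normal [-0.259   0.0379  0.9651] tilt 15.173415174811224 psi -8.319625037681563 2008 0.0012257069019850628
start,ring [[ 0.5884 -0.2891  0.0702]
 [ 0.6058 -0.1622  0.0699]] 0.12814207146084497 dir psi -7.825896611760964
```

Emit:
play_rows:
  increments:
    - [[0,-0.2,2.3,0.35,-10.5],[0,-0.2,2.3,0.35,-10.5],[0,-0.2,2.3,0.35,-10.5],[0,-0.2,2.3,0.35,-10.5],[0,-0.2,2.3,0.35,-10.5],[0,-0.3,2.3,0.35,-10.5],[0,-0.3,2.2,0.35,-10.5],[0,0,0,0,0],[0,0,0,0,0],[0,0,0,0,0]]
  force: 20

```text
clock: 1.4
position: [0.559, 0.1591, 0.3281]
tool_rot: [3.141, 0.001, 0.289]
wrist_force: [1.6, 1.3, 0.8]
finger_gap: 0.996
```

Run:
```python
from h import *
np.set_printoptions(precision=4,suppress=True)
o=status.get_obs(); print(o['clock'],o['position'],o['tool_rot'],o['qpos'])
c=grab('wrist','wrist1.npz'); print(proj(c,[[.558,.160,.173],[.558,.16,.075]])); save(c,'wrist1.png')
```

```text
1.4 [0.559  0.1591 0.3281] [3.1413 0.0007 0.2887] [ 0.2048  0.2986  1.4557 -0.0004  1.3879  1.487 ]
[[310.9362 213.7344]
 [311.188  180.6223]]
```

View pics/wrist1.png

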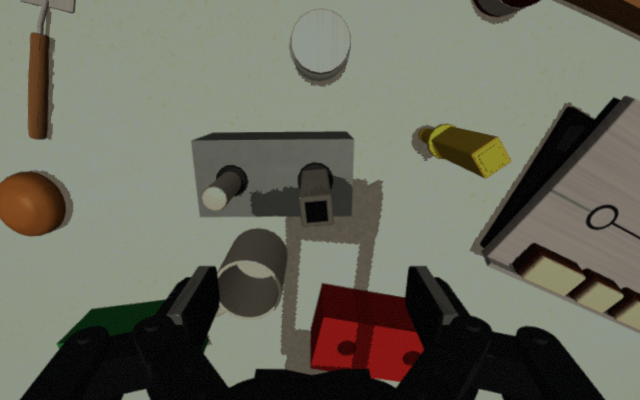

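The wrist view shows the square handle's top at about (316,211) with its dark screen, and the needle at (215,198). The ring is at (602,217). I zoom in for the handle's yaw.

Run:
```python
from h import *
c=load('wrist1.npz'); save(c,'wrist1c.png',(280,150,360,240),6)
```

```text
(no output)
```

View pics/wrist1c.png

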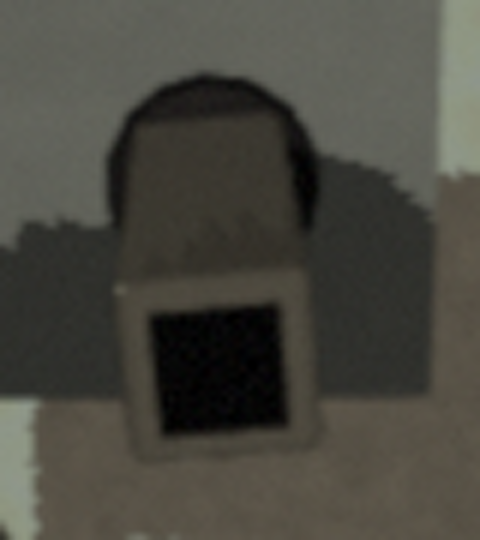

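Run:
```python
from h import *
np.set_printoptions(precision=4,suppress=True)
c=load('wrist1.npz')
uv=np.array([(118,288),(308,268),(322,440),(135,460)])/6+[280,150]
q=onz(c,uv,.173); print(q.mean(0)); e=np.diff(np.r_[q,q[:1]],axis=0)
for v in e: print(np.linalg.norm(v),np.degrees(np.arctan2(v[1],v[0]))%90)
d=np.array([(150,316),(280,304),(288,426),(163,437)])/6+[280,150]
q=onz(c,d,.173); print(q.mean(0))
for v in np.diff(np.r_[q,q[:1]],axis=0): print(np.linalg.norm(v),np.degrees(np.arctan2(v[1],v[0]))%90)
print('collar',onz(c,[(280+212/6,150+180/6)],.083))
```

```text
[0.5613 0.1566 0.173 ]
0.02276971690532133 22.797693359488363
0.022083105015568354 22.04369596057944
0.023081438293621304 23.076258746384084
0.022201576173451636 21.24379278575247
[0.5606 0.1564 0.173 ]
0.015640459566082402 22.057257073915792
0.015691118669363673 20.90517074680767
0.015347488097171541 21.90302184234325
0.015646648741855947 21.974997233346294
collar [[0.5617 0.1568 0.083 ]]
```

Emit:
play_rows:
  increments:
    - [[0,0.15,-0.2,-1,5.5],[0,0,0,-2.5,0],[0,0,0,-2.5,0],[0,0,0,-2.5,0],[0,0,0,-2.5,0],[0,0,0,-1.9,0],[0,0,0,-1,0],[0,0,0,0,0]]
  force: 20

```text
clock: 2.45
position: [0.5603, 0.1575, 0.1888]
tool_rot: [-3.141, 0.001, 0.384]
wrist_force: [-0.3, -0.3, 0.4]
finger_gap: 1.0
```

Emit:
play_rows:
  increments:
    - [[120,0,0,0,0],[200,0,0,0,0],[255,0,0,0,0],[255,0,0,0,0],[255,0,0,0,0],[255,0,0,0,0],[255,0,0,0,0],[255,0,0,0,0]]

```text
clock: 3.45
position: [0.5608, 0.158, 0.1899]
tool_rot: [3.141, -0.001, 0.384]
wrist_force: [0.2, -0.4, 6.6]
finger_gap: 0.278
```

Emit:
play_rows:
  increments:
    - [[255,0,0,1.2,0],[255,0,0,1.2,0],[255,0,0,1.2,0],[255,0,0,0,0],[255,0,0,0,0]]

```text
clock: 4.08
position: [0.5603, 0.1579, 0.2254]
tool_rot: [3.142, 0.0, 0.384]
wrist_force: [-0.4, -0.4, -1.7]
finger_gap: 0.275
```

Emit:
play_rows:
  increments:
    - [[255,-0.33,-0.13,0,0],[255,-0.33,-0.13,0,0],[255,-0.33,-0.13,0,0],[255,-0.33,-0.13,0,0],[255,-0.33,-0.13,0,0],[255,-0.32,-0.13,0,0],[255,-0.32,-0.13,0,0],[255,-0.32,-0.13,0,0],[255,0,0,0,0],[255,0,0,0,0]]

```text
clock: 5.32
position: [0.534, 0.1474, 0.2254]
tool_rot: [3.142, 0.001, 0.384]
wrist_force: [3.0, -0.9, -0.5]
finger_gap: 0.276
```

Run:
```python
from h import *
np.set_printoptions(precision=4,suppress=True)
o=status.get_obs(); print(o)
c=grab('wrist','wrist2.npz'); save(c,'wrist2.png',(200,120,440,400),2)
```

```text
{'clock': 5.325, 'qpos': array([ 0.1932,  0.3499,  1.6586, -0.0002,  1.134 ,  1.3801]), 'joint_velocities': array([ 0.0011,  0.0006, -0.0016, -0.0015,  0.0016, -0.0006]), 'joint_torque': array([  0.8857, -45.6152, -20.8616,   0.5517,   0.9001,  -0.0375]), 'position': array([0.534 , 0.1474, 0.2254]), 'tool_rot': array([3.1416, 0.0009, 0.384 ]), 'wrist_force': array([ 3.0467, -0.9019, -0.5444]), 'torque': array([-0.2605, -0.4823, -0.0434]), 'finger_gap': 0.27594963201547507}
```

View pics/wrist2.png

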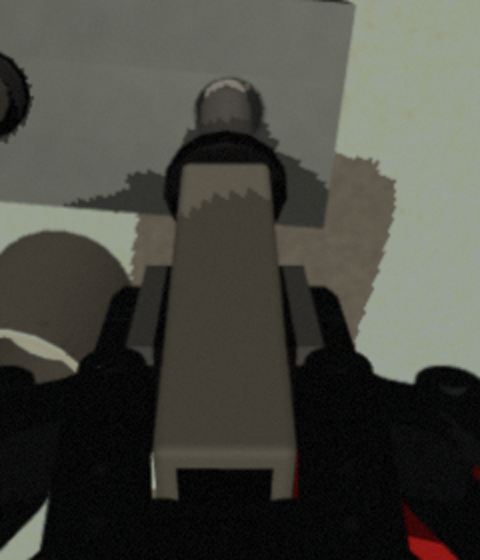

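```bash
cat >> h.py <<'E'
def pose(f,box=(296,215,328,325),verbose=True):
    """handle front face -> tilt in tool frame; returns probe axis (world), axis point"""
    c=grab('wrist',f); o=status.get_obs(); p0=o['position']
    from scipy.spatial.transform import Rotation as Ro
    yaw=o['tool_rot'][2]; X=np.array([np.cos(yaw),np.sin(yaw),0]); Y=np.array([-X[1],X[0],0])
    P=cloud(c)[box[1]:box[3],box[0]:box[2]].reshape(-1,3)-p0
    l=np.c_[P@X,P@Y,P[:,2]]   # x fwd, y left, z up rel. TCP
    l=l[(c['depth'][box[1]:box[3],box[0]:box[2]].ravel()>0)]
    for _ in range(6):
        A=np.c_[l[:,1:],np.ones(len(l))]; s=np.linalg.lstsq(A,l[:,0],rcond=None)[0]; r=l[:,0]-A@s; l=l[abs(r)<max(2*r.std(),.0006)]
    n=np.array([1,-s[0],-s[1]]); n/=np.linalg.norm(n)
    th=np.arcsin(n[2]); # face normal up component => top leans back (-x)
    print('tilt deg',np.degrees(th),'yaw err deg',np.degrees(np.arctan2(n[1],n[0])),'n',len(l),'rms',r.std(),'zrange',l[:,2].min(),l[:,2].max())
    # face x at grasp height z=-54mm
    xf=s[1]*-.054+s[2]; a=np.array([-np.sin(th),0,np.cos(th)])
    xc=xf-.012/np.cos(th); print('axis x offset from TCP at z=-54mm: %.1f mm'%(1e3*xc))
    return c,o,X,Y,th,xc,a
E
python3 - <<'E'
from h import *
pose('w3.npz')
E
```

```text
tilt deg 13.925149903581051 yaw err deg -0.04753945187282662 n 3018 rms 0.00034514586768880805 zrange -0.0898299742624292 -0.023353572908801218
axis x offset from TCP at z=-54mm: 1.6 mm
```

Emit:
play_rows:
  increments:
    - [[255,-0.23,-0.09,0,0],[255,0,0,0,0],[255,0,0,1,0],[255,0,0,1,0],[255,0,0,1.5,0],[255,0,0,2,0],[255,0,0,2,0],[255,0,0,0,0],[255,0,0,0,0]]

```text
clock: 6.55
position: [0.5315, 0.1466, 0.3002]
tool_rot: [-3.141, 0.001, 0.384]
wrist_force: [0.4, -0.6, -2.7]
finger_gap: 0.282
```

Run:
```python
from h import *
c,o,*_=pose('w4.npz'); print(o['position'],o['wrist_force'],o['torque']); save(c,'w4.png')
```

```text
tilt deg 14.848841345136192 yaw err deg 0.17241909547911993 n 2948 rms 0.0003312446086049209 zrange -0.08822087736518483 -0.02331542226905181
axis x offset from TCP at z=-54mm: 2.1 mm
[0.53135251 0.14655261 0.29973745] [-0.40289855  0.08578931 -2.10366955] [-0.04202716  0.02895715 -0.07028148]
```

Emit:
play_rows:
  increments:
    - [[255,0,0,0,0],[255,0,0,2,0],[255,0,0,2.5,0],[255,0,0,2.5,0],[255,0.2,-1.5,0,-3],[255,0.2,-3,0,-3],[255,0.2,-4,0,-3],[255,0.2,-4,0,-3],[255,0.2,-4,0,-3],[255,0.2,-4,0,-3],[255,0.2,-4,0,-3],[255,0.2,-4,0,-3]]
  force: 50

```text
clock: 8.1
position: [0.547, -0.1405, 0.3683]
tool_rot: [-3.141, 0.003, -0.039]
wrist_force: [1.4, 0.9, -1.4]
finger_gap: 0.275
```

Emit:
play_rows:
  increments:
    - [[255,0.2,-4,0,-3],[255,0.2,-4,0,-3],[255,0.2,-3,0,0],[255,0.2,-2,0,0],[255,0,-1.6,0,0],[255,0,0,-1.5,0],[255,0,0,-2,0],[255,0,0,-2,0],[255,0,0,-1.5,0],[255,0,0,0,0],[255,0,0,0,0],[255,0,0,0,0]]

```text
clock: 9.6
position: [0.5566, -0.2845, 0.3015]
tool_rot: [3.141, -0.002, -0.139]
wrist_force: [0.4, 0.1, -1.5]
finger_gap: 0.274
```

Run:
```python
from h import *
np.set_printoptions(precision=4,suppress=True)
c,o,X,Y,th,xc,a=pose('w5.npz'); print(o['clock'],o['position'],o['tool_rot'],o['wrist_force'],o['torque'])
A=np.array([xc,0,-.054]); tip=A-a*.121
W=lambda l:o['position']+l[0]*X+l[1]*Y+l[2]*np.array([0,0,1])
print('tip est',W(tip)); print('px tip, start, ring',proj(c,[W(tip),[.5884,-.2891,.0702],[.6058,-.1622,.07]]))
save(c,'w5.png',(190,60,510,340),2.45)
P=cloud(c);
```

```text
tilt deg 14.946968166414036 yaw err deg 0.056034578830063665 n 3039 rms 0.000341292272080659 zrange -0.08864291545729183 -0.023585645365222785
axis x offset from TCP at z=-54mm: 1.7 mm
9.65 [ 0.5565 -0.2845  0.3014] [ 3.1409 -0.0018 -0.1396] [ 0.309   0.2294 -1.9724] [ 0.0441  0.0053 -0.0418]
tip est [ 0.5891 -0.2891  0.1305]
px tip, start, ring [[312.6111 164.2013]
 [312.544  152.1228]
 [174.4897 153.1201]]
```

View pics/w5.png

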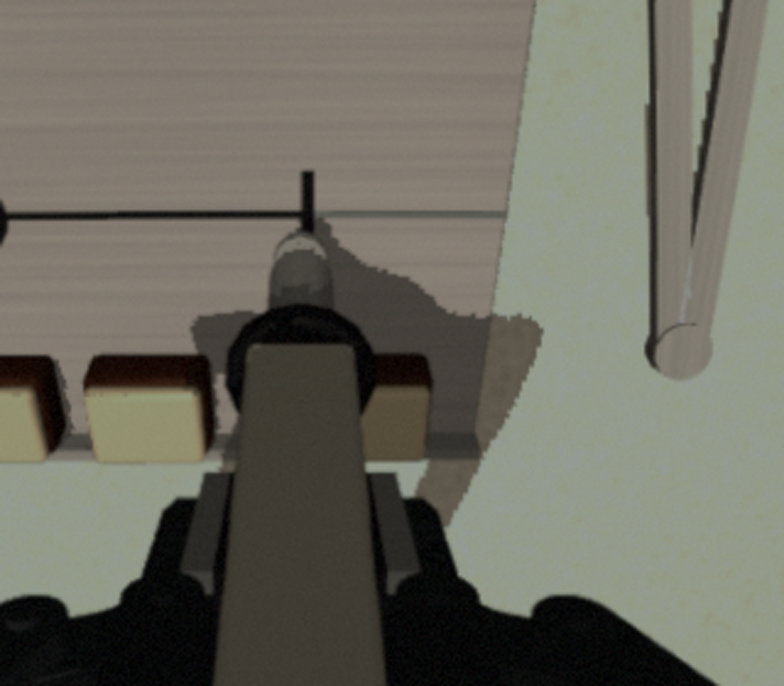

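The wrist view shows the cross bar's middle at about full pixel (315.7,147), the ring to the left and the foot's front edge at about (312.4,155). The probe leans square to the plate. I refine using wrist depth.

```bash
cat >> h.py <<'E'
def plane(c,poly):
    m=np.zeros((400,640),np.uint8); cv2.fillPoly(m,[np.array(poly,np.int32)],1); p=cloud(c)[(m>0)&(c['depth']>0)]
    for _ in range(6):
        A=np.c_[p[:,:2],np.ones(len(p))]; s=np.linalg.lstsq(A,p[:,2],rcond=None)[0]; r=p[:,2]-A@s; p=p[abs(r)<max(2*r.std(),.0008)]
    n=np.array([-s[0],-s[1],1])/np.sqrt(1+s[0]**2+s[1]**2); return n,s[2]*n[2],r.std()   # n.x=d
def onpl(c,uv,n,d):
    o,r=rays(c,uv); return o+r*((d-n@o)/(r@n))[:,None]
E
python3 - <<'E'
from h import *
np.set_printoptions(precision=4,suppress=True)
c=load('w5.npz')
n,d,rs=plane(c,[(60,40),(400,40),(390,140),(330,140),(300,125),(60,125)])
print(n,np.degrees(np.arccos(n[2])),'psi',np.degrees(np.arctan2(-n[1],-n[0])),d,rs)
S=onpl(c,[(315.7,146.9)],n,d)[0]; print('start',S)
g=cv2.cvtColor(c['pixels'],cv2.COLOR_RGB2GRAY).astype(float)
for u in range(205,305,15): 
    col=g[130:165,u]; w=np.clip(np.median(col)-15-col,0,None); print(u,round(130+(w*np.arange(35)).sum()/max(w.sum(),1e-9),2),round(w.sum()),end='; ')
# ring blob: dark pixels
m=((g<45)&(c['depth']>0)).astype(np.uint8); m[:, 240:]=0; m[:110]=0; m[190:]=0
k,l,st,ce=cv2.connectedComponentsWithStats(m); print(); print(st[1:][st[1:,4]>30],ce[1:][st[1:,4]>30])
print('foot front', bydepth(c,[(312.4,157),(312.4,159)]), 'plate pt near scene start',n@np.array([.5884,-.2891,.0702])-d)
# foot silhouette columns
for v in (158,162,166,170,175): print(v, g[v,290:335:2].astype(int))
E
```

```text
[-0.2562  0.0358  0.966 ] 14.99384936980384 psi -7.947930241426636 -0.09491784292773138 0.0005773552712931438
start [ 0.5927 -0.2926  0.0698]
205 147.72 243; 220 147.66 253; 235 147.48 234; 250 147.31 257; 265 147.28 248; 280 147.25 247; 295 147.22 249; 
[[157 132  83  33 416]
 [  0 143  29  17 321]] [[184.3053 147.1058]
 [ 12.2991 150.2305]]
foot front [[ 0.5954 -0.2898  0.1359]
 [ 0.5941 -0.2896  0.1368]] plate pt near scene start 0.0016198722799194987
158 [125 126 125 127 125 126 125 100  92 114 120 113 116 115  95  60  64  65
  69 106 128 128 128]
162 [124 124 125 125 126 125 103 116 106 104  73  71  70  69  96 115  80  66
  64  66  71 100 126]
166 [126 127 128 127 127 125  92  66  66  68  69  71  69  70  68  61  61  62
  67  67  65  65  67]
170 [124 125 126 126 126  98  58  65  65  67  68  69  68  68  66  61  56  52
  66  65  66  68  66]
175 [128 127 127 128 125  69  59  66  66  67  69  68  64  64  66  60  54  45
  63  68  65  66  66]
```

Emit:
play_rows:
  increments:
    - [[255,0.1,-0.15,-1,0],[255,0.13,-0.18,-1.5,0],[255,0,0,-1.5,0],[255,0,0,-1,0],[255,0,0,-0.55,0],[255,0,0,0,0],[255,0,0,0,0]]

```text
clock: 10.52
position: [0.5587, -0.2878, 0.2454]
tool_rot: [3.141, -0.001, -0.14]
wrist_force: [-1.1, -0.8, -2.1]
finger_gap: 0.275
```

```bash
cat >> h.py <<'E'
def tip_world(f):
    c,o,X,Y,th,xc,a=pose(f); l=np.array([xc,0,-.054])-a*.121; return c,o,o['position']+l[0]*X+l[1]*Y+np.array([0,0,l[2]])
N=np.array([-0.2562,0.0358,0.966])
E
python3 - <<'E'
from h import *
np.set_printoptions(precision=4,suppress=True)
c,o,t=tip_world('w6.npz'); print(o['clock'],o['position'],o['wrist_force'],'tip',t)
n,d,rs=plane(c,[(60,20),(400,20),(390,100),(60,100)]); print(n,d,rs,'gap',n@t-d, 'gap w5 plane',N@t+.09492)
R=onpl(c,proj(c,[[.5927,-.2926,.0698],[.6107,-.1639,.0698]]),n,d)
print('px start,ring,tip',proj(c,[[.5927,-.2926,.0698],[.6107,-.1639,.0698],t]))
F=[]
for _ in range(6): camera('wrist'); F.append(status.get_obs()['wrist_force'])
print(np.mean(F,0),np.std(F,0))
save(c,'w6.png',(130,60,400,250),2.9)
E
```

```text
tilt deg 14.822680704264702 yaw err deg -0.257671377395917 n 2992 rms 0.0003397296286816997 zrange -0.08884764930291825 -0.023816961262818237
axis x offset from TCP at z=-54mm: 1.5 mm
10.575 [ 0.5587 -0.2878  0.2455] [-0.3701 -0.3757 -0.9945] tip [ 0.5909 -0.2923  0.0745]
[-0.2558  0.0358  0.9661] -0.09467462867145741 0.0005665345153594068 gap 0.005035789490603473 gap w5 plane 0.0050831527322898196
px start,ring,tip [[312.6792 160.8469]
 [142.9528 161.6893]
 [312.6479 164.4908]]
[-0.0305 -0.2768 -1.212 ] [0.6074 0.308  0.5464]
```

View pics/w6.png

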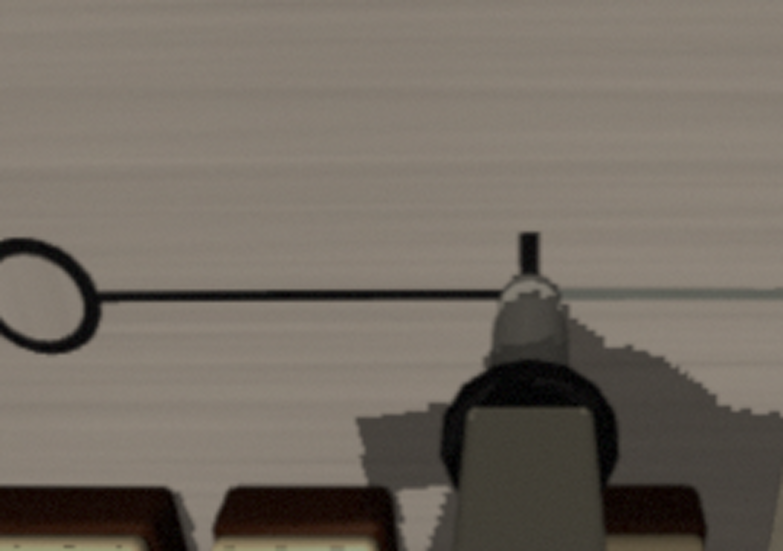

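Emit:
play_rows:
  increments:
    - [[255,0.026,-0.004,-0.097,0],[255,0.026,-0.004,-0.097,0],[255,0.026,-0.004,-0.097,0],[255,0.026,-0.004,-0.097,0],[255,0.026,-0.004,-0.097,0],[255,0.026,-0.004,-0.097,0],[255,0.026,-0.004,-0.097,0],[255,0.026,-0.004,-0.097,0],[255,0,0,0,0],[255,0,0,0,0]]

```text
clock: 12.12
position: [0.5604, -0.2879, 0.2372]
tool_rot: [-3.142, 0.0, -0.14]
wrist_force: [-1.6, -0.8, 1.4]
finger_gap: 0.278
```

```bash
cat >> h.py <<'E'
def chk(f):
    c,o,t=tip_world(f); print(o['clock'],o['position'],'tip(free)',t,'press mm',-1e3*(N@t+.09480))
    F=[]
    for _ in range(8): camera('wrist'); F.append(status.get_obs()['wrist_force'])
    print('F',np.mean(F,0),'normal',(np.mean(F,0)-[0,-.28,-1.2])@N); return c,o,t
E
python3 - <<'E'
from h import *
np.set_printoptions(precision=4,suppress=True)
c,o,t=chk('w7.npz')
E
```

```text
tilt deg 14.76462087674178 yaw err deg 0.025277998307858936 n 3047 rms 0.0003486791790831907 zrange -0.08857221635941998 -0.02361220774968914
axis x offset from TCP at z=-54mm: 1.5 mm
12.175 [ 0.5605 -0.2879  0.2372] tip(free) [ 0.5925 -0.2924  0.0662] press mm 3.477705919841742
F [-0.8049  0.2767  0.8026] normal 2.160630602741554
```

Emit:
play_rows:
  increments:
    - [[255,0.02,-0.003,-0.077,0],[255,0.02,-0.003,-0.077,0],[255,0,0,0,0],[255,0,0,0,0],[255,0,0,0,0]]

```text
clock: 13.2
position: [0.5609, -0.288, 0.2356]
tool_rot: [3.142, -0.0, -0.14]
wrist_force: [-0.9, 0.2, 2.2]
finger_gap: 0.272
```

Run:
```python
from h import *
np.set_printoptions(precision=4,suppress=True)
c,o,t=chk('w8.npz')
w=load('w6.npz'); q=onpl(w,np.array([(530,295),(43,295),(490,295),(110,297)])/2.9+[130,60],N,-.0948); print(q,(q[1]-q[0])*1e3,np.linalg.norm(q[1]-q[0]))
print('start to ring',q[1]-(t-N*(N@t+.0948)))
```

```text
tilt deg 14.809683962047258 yaw err deg 0.13698738183608017 n 3028 rms 0.0003556205221624556 zrange -0.08895251428777662 -0.023690626580891355
axis x offset from TCP at z=-54mm: 1.5 mm
13.25 [ 0.5609 -0.288   0.2357] tip(free) [ 0.593  -0.2925  0.0647] press mm 5.107122354250038
F [-1.3205  0.6586  1.7491] normal 3.2207206221206555
[[ 0.592  -0.2926  0.0697]
 [ 0.6105 -0.1654  0.0699]
 [ 0.5935 -0.2823  0.0697]
 [ 0.6073 -0.1831  0.0697]] [ 18.4542 127.1559   0.182 ] 0.12848818494073735
start to ring [0.0188 0.1269 0.0003]
```

Emit:
play_rows:
  increments:
    - [[255,0.018,0.12,0,0],[255,0.036,0.247,0,0],[255,0.036,0.247,0,0],[255,0.036,0.247,0,0],[255,0.036,0.247,0,0],[255,0.036,0.247,0,0],[255,0.036,0.247,0,0],[255,0.036,0.247,0,0],[255,0.036,0.247,0,0],[255,0.036,0.247,0,0],[255,0.036,0.247,0,0],[255,0.036,0.247,0,0]]

```text
clock: 15.15
position: [0.565, -0.2595, 0.2356]
tool_rot: [-3.142, 0.0, -0.14]
wrist_force: [-1.3, -1.3, 2.1]
finger_gap: 0.273
```

Run:
```python
from h import *
np.set_printoptions(precision=4,suppress=True)
c,o,t=chk('w9.npz'); g=cv2.cvtColor(c['pixels'],cv2.COLOR_RGB2GRAY).astype(float)
for u in list(range(250,295,10)):
    col=g[145:185,u]; w=np.clip(np.median(col)-20-col,0,None); v=145+(w*np.arange(40)).sum()/max(w.sum(),1e-9); q=onpl(c,[(u,v)],N,-.0948)[0]; r=q-t; print(u,round(v,2),'seam off mm (+=uphill)',round(1e3*(r@[.9904,-.1384,0]),2),'along',round(1e3*(r@[.1384,.9904,0]),1),'w',round(w.sum()))
```

```text
tilt deg 14.851469635143275 yaw err deg -0.0936814856153502 n 3056 rms 0.0003554724802566008 zrange -0.08882283994726689 -0.0236370173158251
axis x offset from TCP at z=-54mm: 1.5 mm
15.2 [ 0.5651 -0.2591  0.2356] tip(free) [ 0.5973 -0.2636  0.0646] press mm 5.228570470061728
F [-0.6842 -0.1453  1.95  ] normal 3.2230028739156538
250 166.81 seam off mm (+=uphill) -0.78 along 45.4 w 312
260 166.77 seam off mm (+=uphill) -0.78 along 38.1 w 309
270 166.78 seam off mm (+=uphill) -0.8 along 30.8 w 308
280 166.77 seam off mm (+=uphill) -0.82 along 23.5 w 304
290 166.75 seam off mm (+=uphill) -0.82 along 16.2 w 306
```

Emit:
play_rows:
  increments:
    - [[255,0.022,0.12,0.001,0],[255,0.038,0.247,0.001,0],[255,0.038,0.247,0.001,0],[255,0.038,0.247,0.001,0],[255,0.038,0.247,0.001,0],[255,0.038,0.247,0.001,0],[255,0.038,0.247,0.001,0],[255,0.038,0.247,0.001,0],[255,0.038,0.247,0.001,0],[255,0.038,0.247,0.001,0],[255,0.035,0.247,0,0],[255,0.035,0.247,0,0]]

```text
clock: 17.1
position: [0.5694, -0.2311, 0.2357]
tool_rot: [3.142, -0.0, -0.14]
wrist_force: [-1.7, -2.1, 2.4]
finger_gap: 0.276
```

Emit:
play_rows:
  increments:
    - [[255,0.035,0.247,0,0],[255,0.035,0.247,0,0],[255,0.035,0.247,0,0],[255,0.035,0.247,0,0],[255,0.035,0.247,0,0],[255,0.035,0.247,0,0],[255,0.035,0.247,0,0],[255,0.035,0.247,0,0],[255,0.018,0.12,0,0],[255,0,0,0,0]]

```text
clock: 18.35
position: [0.5724, -0.21, 0.2357]
tool_rot: [-3.141, 0.0, -0.139]
wrist_force: [-0.6, -0.4, 1.5]
finger_gap: 0.275
```

```bash
cat >> h.py <<'E'
def seam(c,t,us):
    g=cv2.cvtColor(c['pixels'],cv2.COLOR_RGB2GRAY).astype(float); tc=t-N*(N@t+.0948); print('contact tip',tc)
    for u in us:
        col=g[145:190,u]; w=np.clip(np.median(col)-20-col,0,None); v=145+(w*np.arange(45)).sum()/max(w.sum(),1e-9); r=onpl(c,[(u,v)],N,-.0948)[0]-tc; print(u,round(v,2),'uphill mm',round(1e3*(r@[.9904,-.1384,0]),2),'along',round(1e3*(r@[.1384,.9904,0]),1),'w',round(w.sum()))
E
python3 - <<'E'
from h import *
np.set_printoptions(precision=4,suppress=True)
c,o,t=chk('w10.npz'); seam(c,t,range(250,295,10))
save(c,'w10.png',(180,90,420,270),3)
E
```

```text
tilt deg 14.838316599089014 yaw err deg -0.06176319420557699 n 2981 rms 0.00033784058324998775 zrange -0.08864020522535351 -0.023748396497252466
axis x offset from TCP at z=-54mm: 1.5 mm
18.4 [ 0.5724 -0.2101  0.2357] tip(free) [ 0.6045 -0.2146  0.0648] press mm 5.20752602656524
F [-0.6993 -0.2417  2.2666] normal 3.5293092119537
contact tip [ 0.6032 -0.2144  0.0698]
250 165.0 uphill mm 2.02 along 45.7 w 960
260 167.88 uphill mm -0.27 along 38.6 w 58
270 167.37 uphill mm 0.11 along 31.3 w 279
280 167.36 uphill mm 0.11 along 24.0 w 273
290 167.28 uphill mm 0.15 along 16.7 w 290
```

View pics/w10.png

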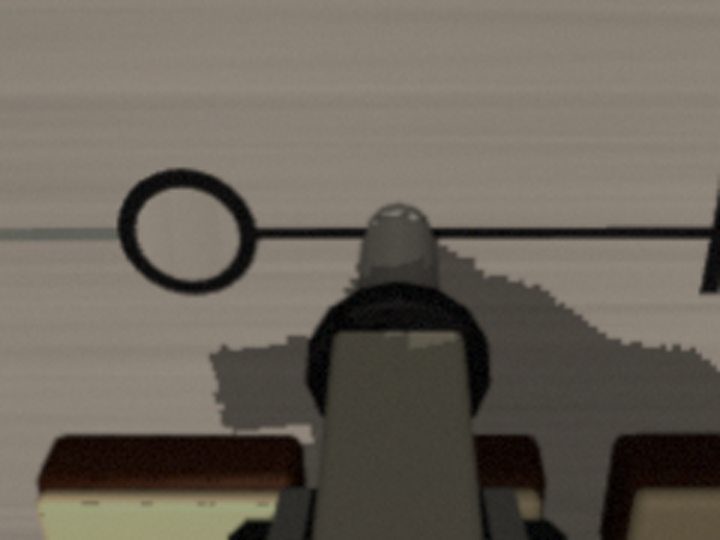

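The foot is on the seam, and the ring is at full pixel (242.3,167.3). I compute the distance left.

```bash
cat >> h.py <<'E'
def ring(c,t,box):
    g=cv2.cvtColor(c['pixels'],cv2.COLOR_RGB2GRAY); x0,y0,x1,y1=box; m=(cv2.resize(g[y0:y1,x0:x1],None,fx=4,fy=4,interpolation=cv2.INTER_CUBIC)<75).astype(np.uint8)
    cs,h=cv2.findContours(m,cv2.RETR_CCOMP,cv2.CHAIN_APPROX_NONE); tc=t-N*(N@t+.0948)
    for k,i in zip(cs,h[0]):
        if len(k)>100 and i[3]>=0:
            e=k.reshape(-1,2)/4.-.375+[x0,y0]; w=onpl(c,e,N,-.0948)-tc; q=np.c_[w@[.9904,-.1384,0],w@[.1384,.9904,0]]/[.966,1]*1e3
            (cx,cy),r=cv2.minEnclosingCircle(q.astype(np.float32)); print('ring uphill %.2f along %.2f r %.2f'%(cx,cy,r), 'ellipse',cv2.fitEllipse(q.astype(np.float32)))
E
python3 - <<'E'
from h import *
c=load('w10.npz'); t=np.array([.6045,-.2146,.0648]); ring(c,t,(205,135,275,200))
print(onpl(c,[(242.3,167.3)],N,-.0948)-(t-N*(N@t+.0948)))
E
```

```text
ring uphill -0.39 along 51.80 r 12.95 ellipse ((-0.3656972646713257, 51.78618621826172), (25.480504989624023, 25.577857971191406), 69.5156478881836)
[[7.36929488e-03 5.10073015e-02 6.37261650e-05]]
```

Emit:
play_rows:
  increments:
    - [[255,0.017,0.12,0,0],[255,0.034,0.247,0,0],[255,0.034,0.247,0,0],[255,0.034,0.247,0,0],[255,0.034,0.247,0,0],[255,0.034,0.247,0,0],[255,0.034,0.247,0,0],[255,0.034,0.247,0,0],[255,0.034,0.247,0,0],[255,0.034,0.247,0,0],[255,0.034,0.247,0,0],[255,0.034,0.247,0,0]]

```text
clock: 20.3
position: [0.5763, -0.1817, 0.2357]
tool_rot: [-3.142, 0.0, -0.14]
wrist_force: [-1.5, -1.1, 2.2]
finger_gap: 0.279
```

Emit:
play_rows:
  increments:
    - [[255,0.034,0.247,0,0],[255,0.034,0.247,0,0],[255,0.034,0.247,0,0],[255,0.034,0.247,0,0],[255,0.034,0.247,0,0],[255,0.034,0.247,0,0],[255,0.034,0.247,0,0],[255,0.03,0.2,0,0],[255,0.016,0.12,0,0],[255,0,0,0,0],[255,0,0,0,0]]

```text
clock: 21.68
position: [0.5791, -0.1613, 0.2357]
tool_rot: [-3.141, -0.0, -0.14]
wrist_force: [-1.3, 0.2, 1.5]
finger_gap: 0.272
```

Run:
```python
from h import *
np.set_printoptions(precision=4,suppress=True)
c,o,t=chk('w11.npz'); tc=t-N*(N@t+.0948); R=np.array([.6032,-.2144,.0698])+.0518*np.array([.1384,.9904,0])-.00037*np.array([.957,-.134,.26])
d=R-tc; print('remaining to ring (w10): along %.2f uphill %.2f mm'%(1e3*d@[.1384,.9904,0],1e3*d@[.9904,-.1384,0])); print('ring px',proj(c,[R]))
save(c,'w11.png',(220,110,400,245),4.4)
```

```text
tilt deg 14.8645474218381 yaw err deg -0.037100496082684474 n 3052 rms 0.00034727748570388065 zrange -0.08847243899976975 -0.023740986388878393
axis x offset from TCP at z=-54mm: 1.5 mm
21.725 [ 0.5791 -0.1613  0.2357] tip(free) [ 0.6113 -0.1658  0.0647] press mm 5.219261448903195
F [-0.7157 -0.0462  1.7331] normal 3.0250921207401307
remaining to ring (w10): along 2.56 uphill -0.35 mm
ring px [[309.3664 167.7948]]
```

View pics/w11.png

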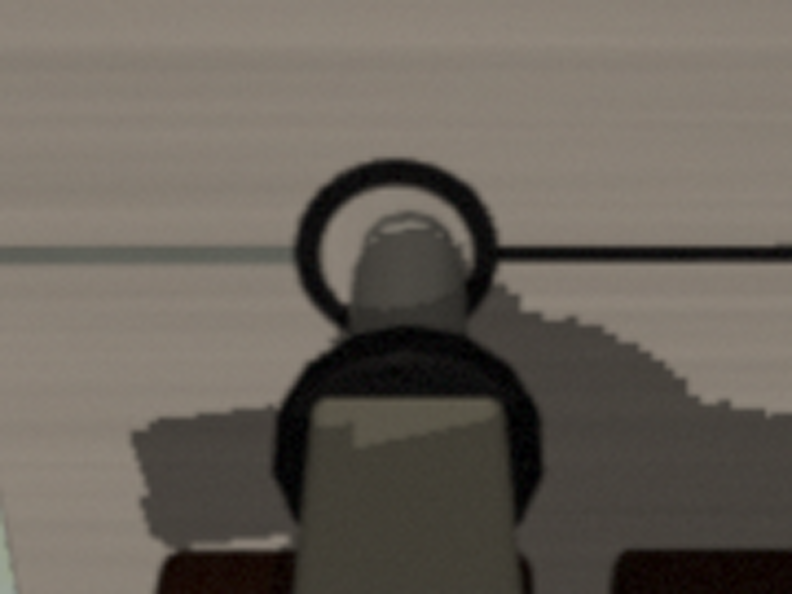

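Emit:
play_rows:
  increments:
    - [[255,0.015,0.12,0,0],[255,0.015,0.12,0,0],[255,0,0,0,0],[255,0,0,0,0],[255,0,0,0,0],[255,0,0,0,0],[255,0,0,0,0],[255,0,0,0,0],[255,0,0,0,0],[255,0,0,0,0],[255,0,0,0,0],[255,0,0,0,0]]

```text
clock: 23.62
position: [0.5794, -0.159, 0.2357]
tool_rot: [3.142, -0.0, -0.14]
wrist_force: [-1.2, -0.6, 1.7]
finger_gap: 0.276
```

Run:
```python
from h import *
np.set_printoptions(precision=4,suppress=True)
c,o,t=chk('w12.npz'); tc=t-N*(N@t+.0948); R=np.array([.6032,-.2144,.0698])+.0518*np.array([.1384,.9904,0])-.00037*np.array([.957,-.134,.26])
d=R-tc; print('remaining to ring (w10): along %.2f uphill %.2f mm'%(1e3*d@[.1384,.9904,0],1e3*d@[.9904,-.1384,0]))
seam(c,t,(345,355,365))
g=cv2.cvtColor(c['pixels'],cv2.COLOR_RGB2GRAY).astype(int)
r0=int(round(proj(c,[R])[0,1])); row=g[r0-3,270:350]; print(r0,row)
```

```text
tilt deg 14.835600902317275 yaw err deg 0.03679113153756439 n 3017 rms 0.00034438475922657016 zrange -0.0888507392892488 -0.02371332947803864
axis x offset from TCP at z=-54mm: 1.5 mm
23.675 [ 0.5794 -0.159   0.2357] tip(free) [ 0.6116 -0.1636  0.0648] press mm 5.1846916977401625
F [-1.3351 -1.5326  2.0379] normal 3.4249756530880515
remaining to ring (w10): along 0.30 uphill -0.28 mm
contact tip [ 0.6103 -0.1634  0.0698]
345 177.16 uphill mm -7.81 along -23.9 w 618
355 175.92 uphill mm -6.8 along -31.3 w 514
365 167.99 uphill mm -0.46 along -38.2 w 295
168 [117 118 118 116 118 119 116 116 116 117 116 116 117 117 115 117 117 118
 115  94  51  17  13  15  15  46  97 125 131 131 129 121  97  72  65  68
  68  69  71  72  74  72  75  71  72  71  69  69  68  67  64  60  63  90
 112 121 126 128 125 105  61  19  11   9  17  36  82 104 106 109 107 106
 106 106 108 104 107 105 108 106]
```

Centred: the ring spans columns 290–336 and the foot 302–323, with both centres at about 312.5. I hold a little over two seconds more and hand in.

Emit:
play_rows:
  increments:
    - [[255,0,0,0,0],[255,0,0,0,0],[255,0,0,0,0],[255,0,0,0,0],[255,0,0,0,0],[255,0,0,0,0],[255,0,0,0,0],[255,0,0,0,0],[255,0,0,0,0],[255,0,0,0,0],[255,0,0,0,0],[255,0,0,0,0]]

```text
clock: 25.58
position: [0.5794, -0.1591, 0.2357]
tool_rot: [-3.142, -0.0, -0.14]
wrist_force: [-1.5, -1.6, 2.2]
finger_gap: 0.271
```

Emit:
play_rows:
  increments:
    - [[255,0,0,0,0],[255,0,0,0,0],[255,0,0,0,0],[255,0,0,0,0],[255,0,0,0,0],[255,0,0,0,0]]

```text
clock: 26.32
position: [0.5794, -0.159, 0.2357]
tool_rot: [-3.142, 0.0, -0.14]
wrist_force: [-0.7, -1.2, 2.4]
finger_gap: 0.277
```

Run:
```python
from h import *
o=status.get_obs(); print(o['clock'],o['position'],o['wrist_force'],env.finish_job())
```

```text
the job is handed in; nothing more can be done
26.325 [ 0.57939915 -0.15903846  0.23569978] [-0.73568647 -1.19270416  2.42819238] None
```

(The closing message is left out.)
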